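# Slide a bottle to the checker

## Robot

A 6-joint arm with a two-finger parallel gripper is mounted at the origin on the work surface. World frame = base frame: x ahead of the robot, y to its left, z up, the work surface at z = 0. Lengths are in m, angles in rad, forces in N, time in s.
With the tool pointing down it reaches from about 0.35 to 0.85 m from the base axis. Payload 8.1 kg.
Tool frame: the origin (TCP) lies at the very end of the fingers, on their centre line; the grasp point (between the pads) lies 19 mm behind it; z points along the fingers, y is the direction in which the jaws open and shut (so a half turn about z gives the same grasp; the last joint's range is limited). The gripper opens to 93 mm and grips with 3 to 60 N. Pads are 15 mm wide; open, the fingers measure 128 mm over their backs; the gripper's body (75 mm by 188 mm) begins 65 mm behind the grasp point.
Start: joints at [1.262, 0.13, 1.488, -0, 1.523, -0.085], TCP at [0.133, 0.585, 0.219] pointing down, gripper open.
Joint ranges: [-2.96, 2.96], [-0.89, 2.26], [0.02, 2.5], [-1.34, 4.48], [0, 2.73], [-2.66, 2.66]. Speed limits (rad/s): [2.39, 2.39, 2.79, 3.14, 3.14, 3.14].

## Interface

Orientations are given as a unit quaternion [x, y, z, w].
In Python, from workcell import robot gives the robot as it stands.
- The arm moves only by the tool play_rows, never from a script. Its argument "motion" is a list of rows, each a list of 2 entries, a list of its own where there are three numbers: the shift along the tool's x, y, z in cm, then the turn about the tool's z in rad. In form: [[[tx, ty, tz], spin], ...]. A call has 1 to 10 rows; each row is the pose to reach, as a shift and turn from the pose commanded when the call began, along the tool's axes at that moment; what a row does not reach only later rows make up. A row lasts 1/8 s, in which the tool goes at most 62.5 mm and 10.7 degrees, less where a joint would pass 70% of its speed; a pose out of reach is approached as far as the arm can. A call with a gripper value outside its range is refused whole. "hand" is the finger opening in cm, from 0 to 9.3, set as the call begins (left out, the last holds). The fingers move at their own pace and stop on an object; the grip force is fixed at half the most. Time passes only in rows, so rows that repeat a pose let the fingers close. It gives the time, the measured TCP pose, the force and the opening at its end, in the units of the state.
- robot.get_state(): the state, without advancing time (a new reading comes with each control period).
- robot.camera(name): name is "scene" or "top" or "wrist"; returns the picture (400x640x3 uint8, red, green, blue); there is no depth.
- robot.camera_model(name): a dict with "fx", "fy", "cx", "cy" (pixels), "distortion" ([k1, k2, p1, p2, k3] as OpenCV has them; the pictures are not rectified), "R" (3x3) and "t" (3): a world point X has camera coordinates R X + t. Camera axes: x right, y down, z forward; pixel columns grow to the right and rows downward; lengths in m; the calibration is good to about 2 mm. A picture is of the moment at which its call begins: read the wrist's pose just before it. camera_model takes no time and is no camera call; for the wrist camera it gives the pose at the moment of the call.
- robot.job_done(): hands the job in, once; it reports no verdict.
The state is a dict: "clock": time; "joint_pos": joint angles; "qd": joint speeds; "effort": joint torques, N m; "position": TCP position; "tcp_rot": TCP orientation; "force": force on the tool from outside, world axes, zero at the start; "ft_torque": the same for the moment, N m; "finger_gap": finger opening in m.
Only numpy, scipy, OpenCV 4.12 (cv2) and the standard library are available. Lean on these libraries where they do the work, as an engineer would, in place of code of your own. Each camera call takes 0.05 s, during which the arm holds its last target. There are 200 camera calls.

## Task

Push the green bottle low on its body so that it slides over the bench, standing all the way, until its whole foot is on the round white pad of the bottle checker; do not lift it or tip it over. Then press the green button all the way down and let it go, leaving the orange button and everything else alone.

Things in the scene. Friction and masses are not known exactly. Their poses are not given: they have to be found in the camera images.
- green_bottle: the green glass bottle, standing on the left or right (amber one opposite): 66 mm diameter, straight-sided to 140 mm, then a narrow neck; 230 mm tall, 0.3 to 0.55 kg, white cap. Origin: centre of its underside, z up; yaw means nothing. Slides when pushed about 25 mm above the bench, tips when pushed high: lean the tool, fingertips leading, so the gripper's body clears the neck.
- pad_center (a point): centre of the checker's round white pad (120 mm diameter, thin black rim, flush with the bench, nothing to climb), at bench height, in the middle between the two bottles and a little farther out. x points from the pad to the checker's low grey housing on its far side (yaw within 0.2 rad of straight ahead): a fixed block 130 mm wide, 45 mm high, its face 75 mm from the pad's centre.
- green_button_top (a point): centre of the top face of the green push button, 36 mm diameter, 22 mm above the bench when up, in a fixed black housing 52 mm wide and 12 mm high, between robot and checker, either left or right; it is pressed straight down.
- green_button (a joint): travel of the green button, m: 0 up, 0.006 fully down (about 5 N); springs back when let go.
- amber_button_top (a point): centre of the top face of the orange push button, same make, on the other side; leave it alone.
- amber_button (a joint): travel of the orange button, m: 0 up, 0.006 fully down.
- amber_bottle: amber (brown) glass bottle with white cap and paper label, same size as the green one (66 mm diameter, 230 mm tall); bystander. Origin: centre of its underside, z up.
- clear_bottle: clear glass bottle, 72 mm diameter, 210 mm tall, standing behind the work; bystander. Origin: centre of its underside.
- jar: clear jar with red lid, 76 mm diameter, 100 mm tall, standing on the right; bystander. Origin: centre of its underside.
- blue_can: can with blue band, 66 mm diameter, 115 mm tall, standing on the left; bystander. Origin: centre of its underside.
- red_can: can with red band, 66 mm diameter, 115 mm tall, standing behind the work; bystander. Origin: centre of its underside.
There are look-alikes about, which are no part of the job. Leave any brown or turquoise look-alike of the part that bears pad_center alone.

How it is judged:
On the way, in this order (a step that is already met when the one before it is completed fails the run):
1. the green bottle stands at rest with its whole foot on the white pad (horizontal distance between green_bottle and pad_center below 0.027 m and angle between green_bottle's own z axis and vertical below 0.08 rad and height (world z) of green_bottle below 0.008 m and linear speed of green_bottle below 0.03 m/s), for 0.2 s.
2. the green button is pressed down (value of joint green_button above 0.0045 m), for 0.05 s.
At the end, for the whole second after the job is handed in: the green bottle stands upright (within 0.08 rad) and still on the bench, its foot wholly on the white pad (axis within 27 mm of the pad's centre), and both buttons are up again (less than 2 mm down) (all of step 1 and value of joint each of green_button, amber_button below 0.002 m); the robot touches nothing.
It fails at once if the green bottle is tipped by more than 0.35 rad (angle between green_bottle's own z axis and vertical above 0.35 rad).
It fails at once if the green bottle is lifted off the bench (its foot more than 20 mm up) (height (world z) of green_bottle above 0.02 m).
It fails at once if the orange button is pressed (more than 3 mm) (value of joint amber_button above 0.003 m).
It fails at once if the green button is pressed before the bottle is on the pad (value of joint green_button above 0.003 m and horizontal distance between green_bottle and pad_center above 0.035 m).
It fails at once if another bottle, the jar or a can is moved more than 25 mm, or tipped by more than 0.35 rad (distance of any of amber_bottle, clear_bottle, jar, blue_can, red_can from where it was at the start of the episode above 0.025 m or angle between any of amber_bottle, clear_bottle, jar, blue_can, red_can's own z axis and vertical above 0.35 rad).
It also fails if it takes over 64 s, if anything falls off the work surface, if the arm or the gripper's body presses on something with over 40 N, if the wrist force passes 120 N, or if a joint passes its speed limit or range.

## Working session

There is one attempt and no reset: what is moved stays moved. The work goes in short steps, Python scripts to look and compute and a tool call to move; the robot and the scene stay as the last step left them, time stands still between calls to the robot, and variables do not carry over. Pictures are saved under pics/ and viewed, about 8 in all and at most 12, crops included, and the job is handed in when it is done.

Besides the shell and the picture viewer there is one more tool, called after ">>>" as name(argument=value, ...) on one line, values as JSON. play_rows: Moves the arm, as the interface text tells. Its arguments: {"type":"object","properties":{"motion":{"type":"array"},"hand":{"type":"number"}},"required":["motion"]}

```bash
mkdir -p pics; cat > h.py <<'E'
import numpy as np, cv2
from workcell import robot
from scipy.spatial.transform import Rotation as R
def ray(m,px):
    K=np.array([[m['fx'],0,m['cx']],[0,m['fy'],m['cy']],[0,0,1.]])
    u=cv2.undistortPoints(np.array([[px]],float),K,np.array(m['distortion'],float))[0,0]
    Rm=np.array(m['R']);t=np.array(m['t'])
    return -Rm.T@t, Rm.T@np.array([u[0],u[1],1.])
def onz(m,px,z):
    o,d=ray(m,px); return o+d*(z-o[2])/d[2]
def proj(m,X):
    K=np.array([[m['fx'],0,m['cx']],[0,m['fy'],m['cy']],[0,0,1.]])
    return cv2.projectPoints(np.array(X,float).reshape(-1,1,3),cv2.Rodrigues(np.array(m['R'],float))[0],np.array(m['t'],float),K,np.array(m['distortion'],float))[0][:,0]
def snap(n,f):
    im=robot.camera(n); cv2.imwrite('pics/'+f,im[:,:,::-1]); return im
E
python3 - <<'E'
from h import *
print(robot.get_state())
for n in('scene','top'):
    snap(n,n+'0.png'); m=robot.camera_model(n); print(n,ray(m,(m['cx'],m['cy'])))
E
```

```text
{'clock': 0.0, 'joint_pos': array([ 1.26161693e+00,  1.31127196e-01,  1.48926934e+00, -1.89195272e-05,
        1.52304259e+00, -8.54472800e-02]), 'qd': array([ 0.00129967,  0.00104966,  0.00114181, -0.00100328,  0.00201411,
       -0.00070479]), 'effort': array([-1.97174755e-03, -5.59823048e+01, -4.91766465e+01,  7.65286759e-02,
        3.49283824e-02, -1.99185370e-04]), 'position': array([0.13295753, 0.58448716, 0.21761323]), 'tcp_rot': array([ 1.11632382e-01,  9.93749143e-01, -9.07172310e-04, -1.71721370e-04]), 'force': array([ 0.56941453, -0.88771429, -0.15902176]), 'ft_torque': array([-0.01990005, -0.05962735,  0.04097759]), 'finger_gap': 0.09295065884223383}
scene (array([ 1.05699394, -0.29954937,  0.77388606]), array([-0.56545959,  0.33477424, -0.75377826]))
top (array([ 4.02494220e-01, -3.49222835e-04,  1.28704922e+00]), array([ 0.11806749, -0.00236403, -0.99300276]))
```

View pics/scene0.png

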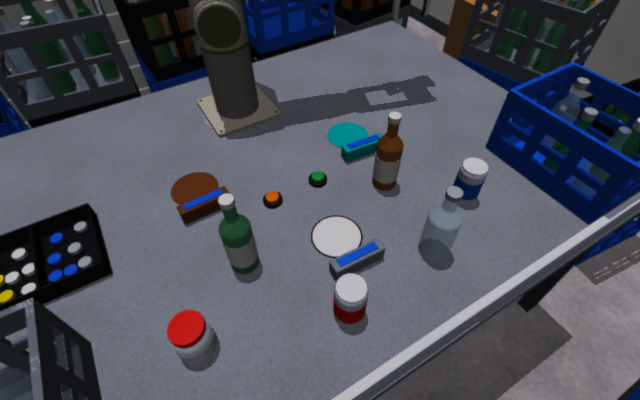

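View pics/top0.png

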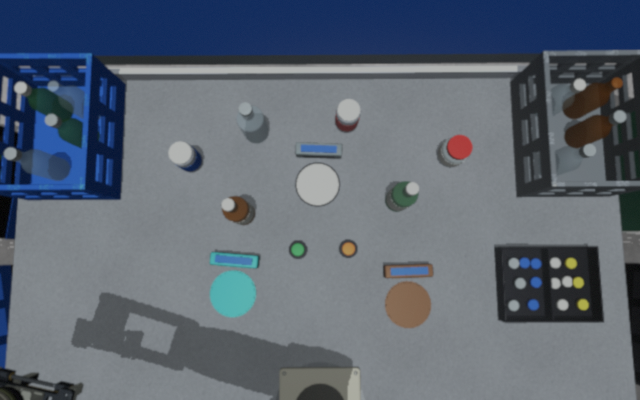

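Two views of the scene:
- **White pad:** top (318,185), scene (337,236). The look-alikes are turquoise at top (233,293) and brown at top (408,304), both rejected by colour.
- **Green bottle:** top (404,195), scene (240,245). The amber bottle is at top (235,210), and more green bottles are in the crates, which are not the target.
- **Green button:** top (298,249). The orange button is at top (348,248).

I'll check the choice in one close crop.

```bash
python3 - <<'E'
from h import *
a=cv2.imread('pics/top0.png')[130:265,270:430]; b=cv2.imread('pics/scene0.png')[160:300,190:400]
a=cv2.resize(a,None,fx=4,fy=4,interpolation=cv2.INTER_CUBIC); cv2.imwrite('pics/c_top.png',a)
mt=robot.camera_model('top');ms=robot.camera_model('scene')
T=cv2.imread('pics/top0.png');S=cv2.imread('pics/scene0.png')
def cen(im,mask,x0,y0,x1,y1):
    k=np.zeros(mask.shape,np.uint8);k[y0:y1,x0:x1]=mask[y0:y1,x0:x1]
    n,l,s,c=cv2.connectedComponentsWithStats(k);i=1+s[1:,4].argmax();return c[i],s[i]
w=lambda im:((im.min(2)>140)).astype(np.uint8)
g=lambda im:((im[:,:,1].astype(int)-im[:,:,2]>30)&(im[:,:,1].astype(int)-im[:,:,0]>20)).astype(np.uint8)
o=lambda im:((im[:,:,2].astype(int)-im[:,:,0]>80)).astype(np.uint8)
for nm,im,m,f,z,box in [('padT',T,mt,w,0,(285,155,350,215)),('padS',S,ms,w,0,(300,205,372,260)),
 ('capT',T,mt,w,.23,(400,178,425,198)),('capS',S,ms,w,.225,(212,190,243,212)),
 ('gbT',T,mt,g,.022,(283,235,313,262)),('gbS',S,ms,g,.022,(303,165,333,192)),
 ('obT',T,mt,o,.022,(335,235,362,262)),('ambcapT',T,mt,w,.23,(215,192,245,215)),('jarT',T,mt,o,.1,(440,130,475,165)),('redcanT',T,mt,w,.115,(330,92,362,118)),('bluebarT',T,mt,lambda im:(im[:,:,0].astype(int)-im[:,:,2]>60).astype(np.uint8),.045,(290,138,350,160))]:
    c,s=cen(im,f(im),*box); print(nm,c.round(1),s,onz(m,c,z).round(4))
E
```

```text
padT [317.2 184. ] [ 297  164   42   41 1355] [0.6094 0.002  0.    ]
padS [336.  235.8] [ 313  217   48   39 1451] [0.6098 0.0031 0.    ]
capT [412.6 187.7] [407 182  13  12 127] [ 0.562  -0.2217  0.23  ]
capS [225.6 198.8] [218 194  16  11 135] [ 0.5577 -0.2185  0.225 ]
gbT [297.3 249.1] [291 243  14  13 144] [0.4246 0.058  0.022 ]
gbS [317.1 176. ] [311 171  13  11 114] [0.4274 0.0572 0.022 ]
obT [348.  248.4] [343 243  11  12 105] [ 0.4256 -0.082   0.022 ]
ambcapT [227.  203.9] [221 198  13  13 131] [0.5268 0.2118 0.23  ]
jarT [459.5 146.6] [448 136  24  23 435] [ 0.691  -0.3766  0.1   ]
redcanT [348.5 108.4] [337  98  24  20 385] [ 0.7929 -0.0826  0.115 ]
bluebarT [318.5 148.3] [301 145  36   8 250] [ 0.7025 -0.0023  0.045 ]
```

View pics/c_top.png

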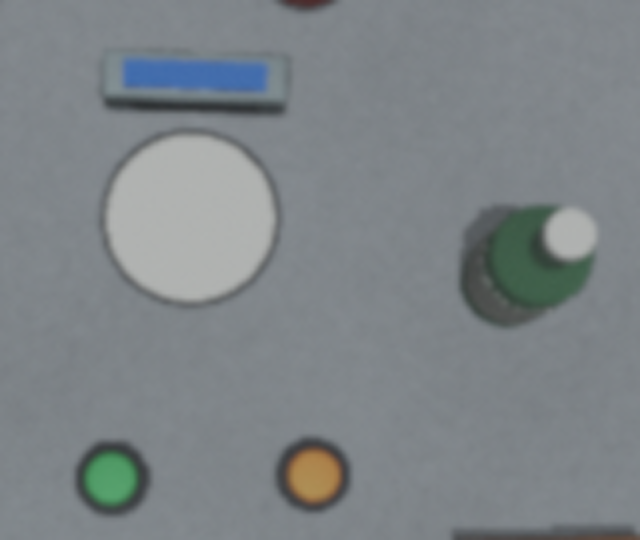

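The white pad, the green bottle and the green button are confirmed in the crop. Measured positions are pad (0.610, 0.0025), bottle (0.561, -0.220) and green button (0.426, 0.0575). The moves have no tilt command, and a vertical gripper body would hit the bottle high. I'll see whether the lean can be had by stretching towards the edge of reach. The arm already points at 77°, which matches the push direction. First I'll spin so the narrow side of the body leads.

>>> play_rows(motion=[[[0,0,0],0.17],[[0,0,0],0.34],[[0,0,0],0.51],[[0,0,0],0.68],[[0,0,0],0.85],[[0,0,0],1.02],[[0,0,0],1.19],[[0,0,0],1.36],[[0,0,0],1.53],[[0,0,0],1.57]], hand=4)

```text
clock: 1.35
position: [0.1331, 0.5847, 0.218]
tcp_rot: [0.782, 0.623, -0.0, 0.0]
force: [0.5, 1.2, 0.3]
finger_gap: 0.0399
```

>>> play_rows(motion=[[[4,0,0],0],[[8,0,0],0],[[12,0,0],0],[[16,0,0],0],[[20,0,0],0],[[24,0,0],0],[[28,0,0],0],[[32,0,0],0],[[36,0,0],0],[[40,0,0],0]])

```text
clock: 2.6
position: [0.2023, 0.89, 0.1976]
tcp_rot: [0.781, 0.624, 0.024, -0.019]
force: [0.4, -1.2, 4.5]
finger_gap: 0.0398
```

```bash
python3 - <<'E'
from h import *
s=robot.get_state();print(s['clock'],s['joint_pos'].round(3),s['position'].round(4));print(R.from_quat(s['tcp_rot']).as_matrix().round(3))
E
```

```text
2.6 [1.29  1.21  0.022 0.004 1.847 1.514] [0.2023 0.89   0.1976]
[[ 0.221  0.975  0.014]
 [ 0.973 -0.221  0.061]
 [ 0.062  0.    -0.998]]
```

The stretch gives a fingertips-outward lean of 0.06 rad so far. I'll see if repeating it adds more.

>>> play_rows(motion=[[[5,0,0],0],[[10,0,0],0],[[15,0,0],0],[[20,0,0],0],[[20,0,0],0],[[20,0,0],0]])

```text
clock: 3.35
position: [0.209, 0.9199, 0.1696]
tcp_rot: [0.78, 0.623, 0.048, -0.038]
force: [-0.0, -0.8, -0.0]
finger_gap: 0.0401
```

```bash
python3 - <<'E'
from h import *
s=robot.get_state();print(s['clock'],s['joint_pos'].round(3),s['position'].round(4));print(R.from_quat(s['tcp_rot']).as_matrix().round(3))
E
```

```text
3.35 [1.29  1.243 0.022 0.007 1.754 1.515] [0.209  0.9199 0.1696]
[[ 0.22   0.975  0.027]
 [ 0.968 -0.221  0.119]
 [ 0.122  0.    -0.993]]
```

>>> play_rows(motion=[[[6,0,-1],0],[[12,0,-2],0],[[18,0,-3],0],[[24,0,-4],0],[[30,0,-5],0],[[36,0,-6],0],[[42,0,-7],0],[[48,0,-8],0],[[54,0,-9],0],[[60,0,-10],0]])

```text
clock: 4.6
position: [0.2134, 0.9398, 0.1849]
tcp_rot: [0.778, 0.621, 0.072, -0.058]
force: [0.1, -0.2, 0.0]
finger_gap: 0.0399
```

```bash
python3 - <<'E'
from h import *
s=robot.get_state();print(s['clock'],s['joint_pos'].round(3),s['position'].round(4));print(R.from_quat(s['tcp_rot']).as_matrix().round(3))
E
```

```text
4.6 [1.29  1.23  0.023 0.011 1.704 1.516] [0.2134 0.9398 0.1849]
[[ 0.217  0.975  0.041]
 [ 0.959 -0.221  0.18 ]
 [ 0.184  0.    -0.983]]
```

Each call adds about 0.06 rad. About 0.5 rad is needed, so I'll continue with short calls.

>>> play_rows(motion=[[[6,0,-1],0],[[12,0,-2],0],[[18,0,-3],0]])

```text
clock: 4.97
position: [0.2177, 0.959, 0.2012]
tcp_rot: [0.775, 0.619, 0.096, -0.077]
force: [-0.8, -0.7, -0.0]
finger_gap: 0.0397
```

>>> play_rows(motion=[[[6,0,-2],0],[[12,0,-4],0],[[18,0,-6],0]])

```text
clock: 5.35
position: [0.2204, 0.971, 0.2434]
tcp_rot: [0.772, 0.617, 0.121, -0.096]
force: [-0.2, 0.8, 0.4]
finger_gap: 0.0401
```

>>> play_rows(motion=[[[6,0,-2],0],[[12,0,-4],0],[[18,0,-6],0]])

```text
clock: 5.72
position: [0.2225, 0.9801, 0.2864]
tcp_rot: [0.768, 0.613, 0.144, -0.115]
force: [0.6, 0.1, -0.1]
finger_gap: 0.0397
```

>>> play_rows(motion=[[[6,0,0],0],[[12,0,0],0],[[18,0,0],0]])

```text
clock: 6.1
position: [0.227, 1.0004, 0.2943]
tcp_rot: [0.763, 0.61, 0.167, -0.133]
force: [0.0, -0.2, -0.6]
finger_gap: 0.04
```

>>> play_rows(motion=[[[6,0,0],0],[[12,0,0],0],[[18,0,0],0]])

```text
clock: 6.48
position: [0.231, 1.0182, 0.3117]
tcp_rot: [0.758, 0.605, 0.19, -0.152]
force: [0.1, 0.4, -0.3]
finger_gap: 0.0396
```

>>> play_rows(motion=[[[6,0,0],0],[[12,0,0],0],[[18,0,0],0]])

```text
clock: 6.85
position: [0.2344, 1.0332, 0.3351]
tcp_rot: [0.752, 0.6, 0.213, -0.17]
force: [-1.2, 0.6, -0.2]
finger_gap: 0.04
```

```bash
cat >> h.py <<'E'
def st():
    s=robot.get_state();M=R.from_quat(s['tcp_rot']).as_matrix()
    print(s['clock'],s['joint_pos'].round(3),s['position'].round(4),s['force'].round(1));print(M.round(3));return s['position'],M
def to(*pts):
    p,M=st()
    for q in pts: print(q,(M.T@(np.array(q)-p)*100).round(2))
E
python3 - <<'E'
from h import *
# push start behind bottle, clearance routes
to((.3,.5,.35),(.3,0,.4),(.52,-.36,.35),(.52,-.36,.03))
E
```

```text
6.85 [1.288 1.115 0.023 0.031 1.451 1.516] [0.2344 1.0332 0.3351] [-1.2  0.6 -0.2]
[[ 0.188  0.975  0.116]
 [ 0.83  -0.221  0.512]
 [ 0.525  0.    -0.851]]
(0.3, 0.5, 0.35) [-42.24  18.19 -27.81]
(0.3, 0, 0.4) [-81.12  29.25 -57.67]
(0.52, -0.36, 0.35) [-109.48   58.67  -69.29]
(0.52, -0.36, 0.03) [-126.28   58.66  -42.05]
```

The lean is now 0.55 rad, 77.2° in heading, which nearly matches the required push direction of 77.7°. Next I'll travel high to a spot behind the bottle.

```bash
python3 - <<'E'
from h import *
to((.30,.55,.38),(.40,.05,.40),(.547,-.283,.37))
E
```

```text
6.85 [1.288 1.115 0.023 0.031 1.451 1.516] [0.2344 1.0332 0.3351] [-1.2  0.6 -0.2]
[[ 0.188  0.975  0.116]
 [ 0.83  -0.221  0.512]
 [ 0.525  0.    -0.851]]
(0.3, 0.55, 0.38) [-36.52  17.08 -27.81]
(0.4, 0.05, 0.4) [-75.08  37.89 -53.95]
(0.547, -0.283, 0.37) [-101.53   59.6   -66.73]
```

>>> play_rows(motion=[[[-4.5,2.2,-3.5],0],[[-9,4.3,-7],0],[[-13.5,6.4,-10.5],0],[[-18,8.5,-14],0],[[-22.5,10.6,-17.5],0],[[-27,12.7,-21],0],[[-31.5,14.8,-24.5],0],[[-36.5,17.1,-27.8],0],[[-40.5,19.2,-30.5],0],[[-40.5,19.2,-30.5],0]])

```text
clock: 8.1
position: [0.3093, 0.4985, 0.3819]
tcp_rot: [0.751, 0.601, 0.214, -0.17]
force: [1.2, -0.2, 0.7]
finger_gap: 0.04
```

```bash
python3 - <<'E'
from h import *
to((.40,.05,.40),(.547,-.283,.37))
E
```

```text
8.1 [ 0.728 -0.429  1.801  0.321  1.317  0.941] [0.3093 0.4985 0.3819] [ 1.2 -0.2  0.7]
[[ 0.187  0.975  0.117]
 [ 0.83  -0.22   0.513]
 [ 0.526  0.001 -0.851]]
(0.4, 0.05, 0.4) [-34.57  18.73 -23.48]
(0.547, -0.283, 0.37) [-61.03  40.4  -36.29]
```

```bash
python3 - <<'E'
from h import *
to((.52,.05,.41),(.547,-.283,.37))
E
```

```text
8.1 [ 0.728 -0.429  1.801  0.321  1.317  0.941] [0.3093 0.4985 0.3819] [ 1.2 -0.2  0.7]
[[ 0.187  0.975  0.117]
 [ 0.83  -0.22   0.513]
 [ 0.526  0.001 -0.851]]
(0.52, 0.05, 0.41) [-31.8   30.44 -22.93]
(0.547, -0.283, 0.37) [-61.03  40.4  -36.29]
```

>>> play_rows(motion=[[[-3.5,3.4,-2.6],0],[[-7,6.8,-5.1],0],[[-10.6,10.2,-7.7],0],[[-14.1,13.5,-10.2],0],[[-17.6,16.9,-12.7],0],[[-21.2,20.3,-15.3],0],[[-24.7,23.7,-17.8],0],[[-28.3,27,-20.4],0],[[-31.8,30.4,-22.9],0],[[-31.8,30.4,-22.9],0]])

```text
clock: 9.35
position: [0.5207, 0.0489, 0.408]
tcp_rot: [0.753, 0.599, 0.213, -0.171]
force: [-0.6, 0.0, -0.5]
finger_gap: 0.0404
```

```bash
python3 - <<'E'
from h import *
to((.547,-.283,.37),(.547,-.283,.02))
E
```

```text
9.35 [-0.397 -0.161  1.537  0.564  1.828 -0.039] [0.5207 0.0489 0.408 ] [-0.6  0.  -0.5]
[[ 0.193  0.974  0.116]
 [ 0.829 -0.225  0.512]
 [ 0.525 -0.003 -0.851]]
(0.547, -0.283, 0.37) [-29.    10.04 -13.46]
(0.547, -0.283, 0.02) [-47.38  10.13  16.33]
```

>>> play_rows(motion=[[[-4.8,1.7,-2.2],0],[[-9.7,3.4,-4.5],0],[[-14.5,5,-6.7],0],[[-19.3,6.7,-9],0],[[-24.2,8.4,-11.2],0],[[-29,10,-13.5],0],[[-29,10,-13.5],0]])

```text
clock: 10.22
position: [0.5464, -0.2822, 0.3684]
tcp_rot: [0.753, 0.598, 0.213, -0.173]
force: [0.4, 0.6, -0.7]
finger_gap: 0.04
```

```bash
python3 - <<'E'
from h import *
to((.547,-.283,.05),(.547,-.283,.02))
snap('top','top1.png')
E
```

```text
10.225 [-0.832  0.375  1.036  0.5    2.021 -0.45 ] [ 0.5464 -0.2822  0.3684] [ 0.4  0.6 -0.7]
[[ 0.193  0.975  0.114]
 [ 0.827 -0.224  0.515]
 [ 0.528 -0.005 -0.849]]
(0.547, -0.283, 0.05) [-16.85   0.23  27.01]
(0.547, -0.283, 0.02) [-18.44   0.24  29.56]
```

View pics/top1.png

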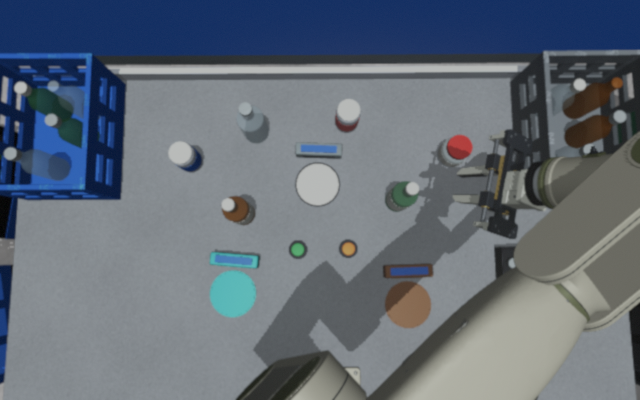

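The gripper hovers to the right of the green bottle, with fingertips at about (458,185) and the bottle at (404,195). The jar at (455,150) looks clear. I'll descend straight down.

>>> play_rows(motion=[[[-2.4,0,3.9],0],[[-4.8,0,7.7],0],[[-7.2,0,11.6],0],[[-9.6,0.1,15.4],0],[[-12,0.2,19.3],0],[[-14.4,0.2,23.2],0],[[-16.8,0.2,27],0],[[-16.8,0.2,27],0]])

```text
clock: 11.28
position: [0.5473, -0.2776, 0.0515]
tcp_rot: [0.751, 0.6, 0.213, -0.174]
force: [-0.2, 1.0, 0.0]
finger_gap: 0.0402
```

```bash
python3 - <<'E'
from h import *
to((.547,-.283,.02),(.554,-.252,.02),(.6096-.0068,.0025-.0313,.02))
im=snap('scene','s1.png');cv2.imwrite('pics/s1c.png',cv2.resize(im[150:350,120:420,::-1],None,fx=2.5,fy=2.5))
E
```

```text
11.275 [-0.826  0.562  1.381  0.447  1.546 -0.695] [ 0.5473 -0.2776  0.0515] [-0.2  1.   0. ]
[[ 0.189  0.976  0.112]
 [ 0.828 -0.219  0.517]
 [ 0.529 -0.005 -0.849]]
(0.547, -0.283, 0.02) [-2.12  0.11  2.39]
(0.554, -0.252, 0.02) [0.58 0.11 4.07]
(0.6028, -0.028800000000000003, 0.02) [19.97 -0.02 16.14]
```

View pics/s1c.png

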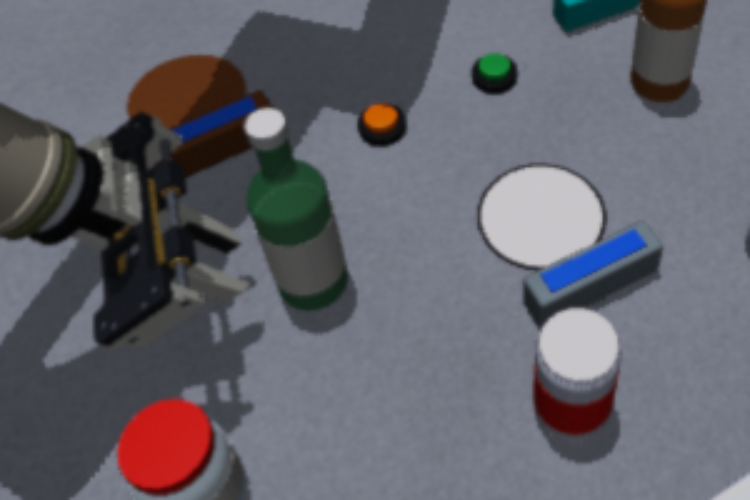

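The fingertips stand just behind the bottle, in line with it, and the body leans away from the neck. I'll go down to 20 mm, then push.

>>> play_rows(motion=[[[-1.1,0,1.2],0],[[-2.1,0.1,2.4],0],[[-2.1,0.1,2.4],0],[[-1.2,0.1,2.9],0],[[-0.3,0.1,3.5],0],[[0.5,0.1,4.0],0],[[1.35,0.1,4.55],0],[[2.2,0.1,5.05],0],[[3.05,0.1,5.6],0],[[3.9,0.1,6.1],0]])

```text
clock: 12.58
position: [0.5645, -0.2174, 0.0224]
tcp_rot: [0.752, 0.6, 0.214, -0.17]
force: [0.2, -2.3, 0.6]
finger_gap: 0.0396
```

```bash
python3 - <<'E'
from h import *
to((.6028,-.0288,.02))
im=snap('scene','s2.png');cv2.imwrite('pics/s2c.png',cv2.resize(im[150:350,120:420,::-1],None,fx=2.5,fy=2.5))
E
```

```text
12.575 [-0.745  0.532  1.481  0.477  1.443 -0.661] [ 0.5645 -0.2174  0.0224] [ 0.2 -2.3  0.6]
[[ 0.188  0.975  0.117]
 [ 0.83  -0.221  0.512]
 [ 0.525  0.    -0.851]]
(0.6028, -0.0288, 0.02) [16.25 -0.44 10.31]
```

View pics/s2c.png

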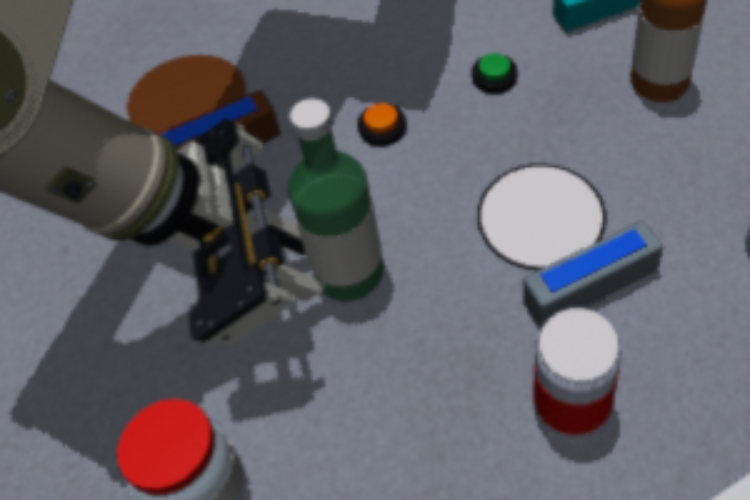

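The bottle slides upright, held against both fingertips.

>>> play_rows(motion=[[[0.85,0,0.55],0],[[1.7,0,1.1],0],[[2.55,-0.1,1.6],0],[[3.4,-0.1,2.15],0],[[4.25,-0.1,2.7],0],[[5.1,-0.15,3.25],0],[[5.95,-0.15,3.8],0],[[6.8,-0.2,4.3],0],[[7.65,-0.2,4.85],0],[[8.5,-0.25,5.4],0]])

```text
clock: 13.88
position: [0.5843, -0.1185, 0.0211]
tcp_rot: [0.752, 0.6, 0.214, -0.17]
force: [-0.6, -4.4, 3.8]
finger_gap: 0.0401
```

```bash
cat >> h.py <<'E'
def cap(f):
    for n,z in(('top',.23),('scene',.225)):
        im=snap(n,n+f+'.png');m=robot.camera_model(n)
        p,_=st() if n=='top' else (robot.get_state()['position'],0)
        g=p+np.array([.0068,.0313,0]);c=proj(m,[g[0],g[1],.228])[0].astype(int)
        k=np.zeros(im.shape[:2],np.uint8);x,y=c;k[y-14:y+15,x-16:x+17]=(im.min(2)>140)[y-14:y+15,x-16:x+17]
        _,l,s,ce=cv2.connectedComponentsWithStats(k);i=1+s[1:,4].argmax();print(n,c,ce[i].round(1),s[i],onz(m,ce[i],z).round(4))
E
python3 - <<'E'
from h import *
cap('3');to((.6028,-.0288,.02))
E
```

```text
13.925 [-0.604  0.444  1.605  0.524  1.352 -0.566] [ 0.5843 -0.1171  0.0209] [ 1.8 -1.2 -0.2]
[[ 0.188  0.975  0.116]
 [ 0.829 -0.22   0.513]
 [ 0.526 -0.    -0.85 ]]
top [354 176] [356.1 176.1] [350 170  13  13 133] [ 0.5905 -0.0899  0.23  ]
scene [294 181] [295.  181.2] [288 176  15  11 130] [ 0.5867 -0.0838  0.225 ]
13.975 [-0.605  0.445  1.605  0.524  1.352 -0.567] [ 0.584  -0.1175  0.0208] [ 0.6 -0.9  0.2]
[[ 0.187  0.975  0.115]
 [ 0.829 -0.22   0.513]
 [ 0.526 -0.    -0.85 ]]
(0.6028, -0.0288, 0.02) [ 7.67 -0.12  4.84]
```

>>> play_rows(motion=[[[0.85,0,0.55],0],[[1.7,0,1.1],0],[[2.55,0,1.6],0],[[3.4,0,2.1],0],[[4.25,0.05,2.65],0],[[5.1,0.05,3.15],0],[[5.95,0.05,3.7],0],[[6.7,0.1,4.15],0],[[7.2,0.1,4.45],0],[[7.5,0.1,4.65],0]])

```text
clock: 15.22
position: [0.6046, -0.0329, 0.0208]
tcp_rot: [0.752, 0.6, 0.213, -0.17]
force: [-0.7, -1.2, -1.2]
finger_gap: 0.0402
```

```bash
python3 - <<'E'
from h import *
cap('4')
a=cv2.imread('pics/scene4.png')[150:320,220:440];cv2.imwrite('pics/s4c.png',cv2.resize(a,None,fx=3,fy=3))
E
```

```text
15.275 [-0.468  0.401  1.663  0.562  1.277 -0.467] [ 0.6046 -0.0326  0.0208] [ 0.  -1.2 -1. ]
[[ 0.188  0.975  0.116]
 [ 0.83  -0.221  0.513]
 [ 0.526 -0.    -0.851]]
top [318 167] [319.1 167.8] [313 161  13  14 126] [ 0.611  -0.0033  0.23  ]
scene [336 172] [336.9 171.1] [330 166  15  11 129] [0.6066 0.0021 0.225 ]
```

View pics/s4c.png

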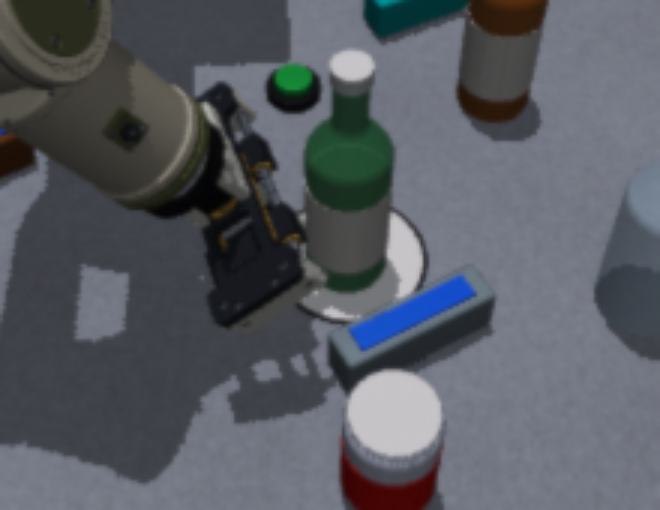

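The bottle stands upright on the white pad. The cap averages (0.609, -0.001), about 3 mm from the pad centre. Next I'll back off along the push line, go round low in x and move over the green button with the fingers closed.

```bash
python3 - <<'E'
from h import *
to((.583,-.131,.021),(.57,-.14,.1),(.43,-.14,.12),(.4274,.0637,.08))
E
```

```text
15.325 [-0.469  0.401  1.662  0.562  1.277 -0.467] [ 0.6046 -0.0328  0.0208] [ 0.2 -0.  -0.7]
[[ 0.188  0.975  0.116]
 [ 0.83  -0.221  0.513]
 [ 0.526 -0.    -0.851]]
(0.583, -0.131, 0.021) [-8.54  0.07 -5.3 ]
(0.57, -0.14, 0.1) [ -5.38  -1.   -12.63]
(0.43, -0.14, 0.12) [ -6.96 -14.66 -15.96]
(0.4274, 0.0637, 0.08) [  7.79 -19.41  -2.14]
```

>>> play_rows(motion=[[[-1.7,0,-1.05],0],[[-4.3,0,-2.65],0],[[-8.5,0.1,-5.3],0],[[-7,-0.5,-9],0],[[-5.4,-1,-12.6],0],[[-5.9,-5.5,-13.7],0],[[-6.4,-10,-14.8],0],[[-7,-14.6,-16],0],[[-7,-14.6,-16],0]])

```text
clock: 16.45
position: [0.4282, -0.1423, 0.1205]
tcp_rot: [0.753, 0.599, 0.214, -0.17]
force: [-0.3, -0.2, 0.3]
finger_gap: 0.0399
```

```bash
python3 - <<'E'
from h import *
cap2=None
to((.4274,.0637,.08))
im=snap('top','top5.png')
cv2.imwrite('pics/t5c.png',cv2.resize(im[90:290,220:440,::-1],None,fx=3,fy=3))
E
```

```text
16.45 [-0.819  0.02   1.896  0.451  1.559 -0.676] [ 0.4282 -0.1423  0.1205] [-0.3 -0.2  0.3]
[[ 0.191  0.975  0.118]
 [ 0.829 -0.224  0.512]
 [ 0.525 -0.    -0.851]]
(0.4274, 0.0637, 0.08) [14.94 -4.69 13.98]
```

View pics/t5c.png

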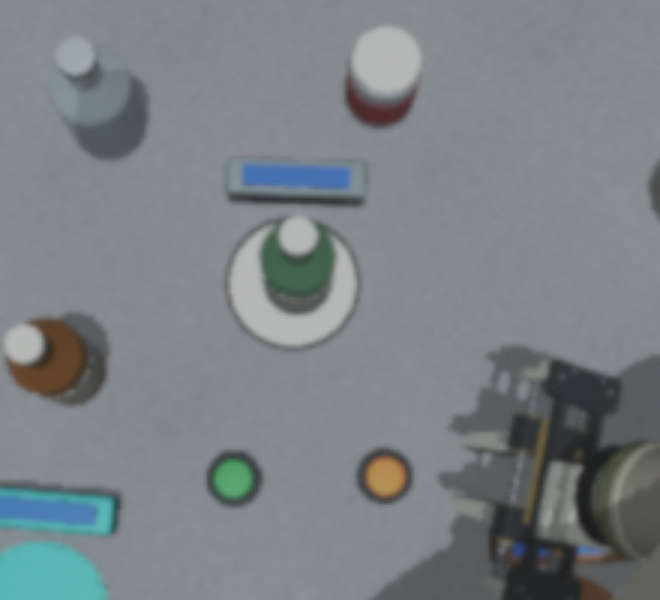

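The bottle's foot is well inside the pad, the bystanders are undisturbed, and both buttons are up. I'll close the fingers and move over the green button.

>>> play_rows(motion=[[[2.5,-0.8,2.3],0],[[5,-1.6,4.7],0],[[7.5,-2.3,7],0],[[10,-3.1,9.3],0],[[12.5,-3.9,11.7],0],[[14.9,-4.7,14],0],[[14.9,-4.7,14],0]], hand=0)

```text
clock: 17.38
position: [0.4287, 0.0663, 0.0791]
tcp_rot: [0.751, 0.601, 0.213, -0.171]
force: [0.1, -0.6, -0.5]
finger_gap: 0.0003
```

```bash
python3 - <<'E'
from h import *
to((.4274,.0637,.04),(.4274,.0637,.027),(.4274,.0637,.017))
im=snap('scene','s6.png')
cv2.imwrite('pics/s6c.png',cv2.resize(im[120:250,230:400,::-1],None,fx=4,fy=4))
E
```

```text
17.375 [-0.446 -0.217  2.2    0.555  1.336 -0.407] [0.4287 0.0663 0.0791] [ 0.1 -0.6 -0.5]
[[ 0.186  0.976  0.114]
 [ 0.83  -0.218  0.514]
 [ 0.526 -0.001 -0.85 ]]
(0.4274, 0.0637, 0.04) [-2.29 -0.07  3.18]
(0.4274, 0.0637, 0.027) [-2.98 -0.07  4.28]
(0.4274, 0.0637, 0.017) [-3.5  -0.07  5.13]
```

View pics/s6c.png

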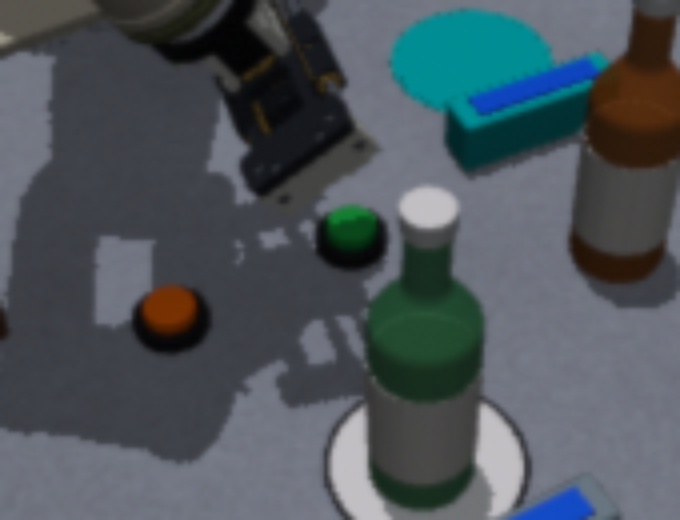

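The scene view shows the gripper over the green button, though its body hides the fingertips. The bottle stands on the pad and the orange button is clear. I'll press down.

>>> play_rows(motion=[[[-1.2,0,1.6],0],[[-2.3,-0.1,3.2],0],[[-3,-0.1,4.3],0],[[-3.1,-0.1,4.45],0],[[-3.2,-0.1,4.6],0],[[-3.25,-0.1,4.7],0],[[-3.3,-0.1,4.8],0],[[-3.3,-0.1,4.8],0]])

```text
clock: 18.42
position: [0.4279, 0.0619, 0.0216]
tcp_rot: [0.752, 0.6, 0.214, -0.17]
force: [0.2, -3.9, 4.7]
finger_gap: 0.0007
```

>>> play_rows(motion=[[[-0.05,0,0.09],0],[[-0.1,0,0.17],0],[[-0.13,0,0.21],0],[[-0.13,0,0.21],0]])

```text
clock: 18.92
position: [0.4281, 0.0619, 0.0198]
tcp_rot: [0.751, 0.601, 0.214, -0.17]
force: [-5.3, -5.8, 15.6]
finger_gap: 0.0006
```

The force rose well past the 5 N spring, so the button is at its stop. I'll press slightly more, then let go and retreat.

>>> play_rows(motion=[[[-0.05,0,0.08],0],[[-0.05,0,0.08],0]])

```text
clock: 19.18
position: [0.4282, 0.0619, 0.0195]
tcp_rot: [0.751, 0.601, 0.214, -0.17]
force: [-8.7, -6.9, 22.7]
finger_gap: 0.0005
```

>>> play_rows(motion=[[[0.5,0,-0.8],0],[[2,0,-3.2],0],[[4,0,-6.5],0],[[6,0,-9.7],0],[[6,-1,-12],0],[[3,-1,-15],0],[[0,-1,-18],0],[[0,-1,-18],0],[[0,-1,-18],0]])

```text
clock: 20.3
position: [0.3964, -0.0272, 0.1703]
tcp_rot: [0.752, 0.6, 0.214, -0.171]
force: [0.3, -0.6, 0.4]
finger_gap: 0.0004
```

```bash
python3 - <<'E'
from h import *
st()
T=snap('top','top7.png');S=snap('scene','s7.png')
a=cv2.resize(T[90:290,220:440,::-1],(550,500));b=cv2.resize(S[120:300,250:350+0,::-1],(250,500))
cv2.imwrite('pics/f.png',np.hstack([a,b]))
E
```

```text
20.3 [-0.683 -0.316  2.101  0.491  1.619 -0.501] [ 0.3964 -0.0272  0.1703] [ 0.3 -0.6  0.4]
[[ 0.189  0.975  0.116]
 [ 0.829 -0.222  0.513]
 [ 0.526 -0.001 -0.85 ]]
```

View pics/f.png

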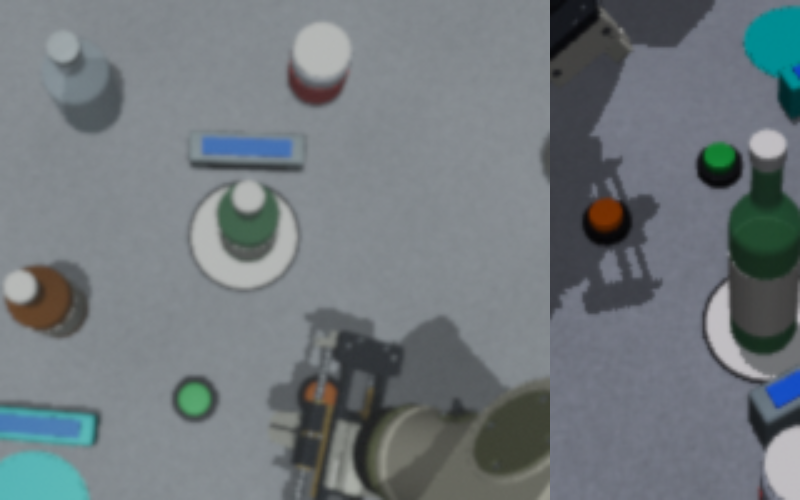

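The bottle is upright and centred on the pad, at about (247,235) in the top view. Both buttons are up, and the arm is clear in the air with about zero force. I'm handing the job in.

```bash
python3 -c "
from workcell import robot
print(robot.job_done())"
```

```text
the job is handed in; nothing more can be done
None
```

I pushed the green bottle low on its body, and it slid upright onto the white pad. I then pressed the green button down to its stop, let it go, backed the arm off and handed the job in at about 20 s; no verdict is reported.

- **Lean:** the moves have no tilt command, so I built a lean of about 0.55 rad, fingertips leading, by stretching the arm repeatedly at the edge of its reach. I then pushed with both fingertips about 20 mm above the bench.
- **Bottle:** right after the push, the two cameras put the cap about 3 mm from the pad centre. They disagreed with each other by about 5 mm, well inside the 27 mm allowed. In the last pictures it stands upright with its foot inside the pad.
- **Button:** I judged the press from force, which reached 23 N against a spring of about 5 N. Joint travel itself is not shown to me.
- **After release:** the green button looks up in both views. The orange one also looks up; I passed over it at height but never touched it. The tool force was about zero.
- **Bystanders:** those visible in the last crops look unmoved. The jar and the blue can fell outside those crops, so I did not recheck them after the push.

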